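# Set the flip stop of the crosscut fence to its middle preset

## Task

Set the flip stop on the crosscut fence to the middle one of its three preset lengths: with the fingertips push the stop along the fence until its spring pin clicks into the middle notch, then tip the red stop arm over so that it hangs down in front of the fence, and then slide the short board that lies against the fence along it until its end touches the arm, gently enough that the stop stays in its notch. Only push: do not grip or lift anything, and leave the other things where they lie.

Things in the scene. Friction and masses are not known exactly. Their poses are not given: they have to be found in the camera images.
- fence: Fixed aluminium crosscut fence 360 x 40 mm, 41 mm high. Origin on the carriage surface under its middle; x along it (away from the robot), z up, turned by up to 0.2 rad. Work face at y = -20 mm. Steel strip in its top (46 mm high) with three V notches, red marks beside them at x = -35, 0, +35 mm. Behind it at x = -145 and +145 mm clamp feet with black knobs to y = +80 mm, 36 mm high.
- middle_notch (a point): The middle notch on top of the index strip, where the stop's spring pin must drop in: on the fence at x = 0, y = +10 mm, 46 mm high. Axes as the fence's.
- length_stop (a joint): Slide of the stop's black saddle along fence x, m: pin in the first notch at 0.025, MIDDLE 0.060, last 0.095; ends -0.012 and 0.120. Starts between 0 and 0.048. Slides with 2 to 3 N. Pushed to within 5 mm of a notch from the robot's side, the pin drops and pulls the stop in by itself, off the finger; to push it on out takes about 13 N, back out (to -x) about 19 N.
- index_pin (a joint): How far the brass-headed spring pin on the saddle has dropped, m: 0 riding on the strip, about 0.005 in a notch. Nothing needs to touch it. Head 14 mm wide, top 81 mm above the carriage surface while riding; it stands 20 mm ahead (fence +x) of the face at stop_back.
- stop_back (a point): Centre of the flat black face of the saddle and its ribbed thumb plate that looks to the robot (fence -x): the face to push, 44 mm wide (22 mm either side in the fence's y), from 47 to 80 mm above the carriage surface, this point at 64 mm. The saddle is 44 mm long. Site axes as the fence's.
- flip_arm (a joint): Angle of the red stop arm, rad: 0 = hanging down before the work face; starts folded up and leaning back at its end stop (3.25), top 122 mm above the surface. Hinge parallel to fence x, 64 mm high, at fence y = -34 mm. Its weight keeps it up; pushed near its top from behind towards fence -y by about 25 mm it passes its dead point (about 3.0) and from about 2.8 falls down by itself.
- flip_end (a point): Middle of the red arm's free end, 57 mm from the hinge axis; folded up it is the arm's top, and the back face to push (86 to 118 mm high) lies at fence y = -6 mm, 16 mm to fence +y of it. The arm is 12 mm thick (fence x), its free part 32 mm wide, 33 mm long; it lies 32 to 44 mm ahead (fence +x) of the face at stop_back.
- stop_face (a point): Centre of the arm's flat side that looks to fence +x: the face that the board's end meets once the arm hangs down. With the arm down its axes are the fence's.
- workpiece: Short sawn board, 90 mm long (its y), 52 wide (its x), 22 high, 60 to 100 g; origin at the centre of its underside. It lies along the fence's work face, its long axis along the fence, beyond the stop as seen from the robot, 12 to 35 mm clear of the arm's place at the middle notch. It touches the arm when its centre is 45 mm from stop_face along the fence.
- tape_measure: Bystander: black and orange tape measure, 58 x 98 x 64 mm, behind the fence (fence +y). Origin under its centre.
- hex_key: Bystander: dark hex key, 38 x 104 x 9 mm, lying in front of the fence (fence -y). Origin under its centre.
- long_offcut: Bystander: long slim wooden offcut, 35 x 210 x 19 mm, lying in front of the fence (fence -y), clear of the board. Origin under its centre.
Things that resemble listed ones, but are neither listed nor needed, are in the scene too. What is shaped like the workpiece but blue or turquoise is not meant.

How it is judged:
By the outcome, as a careful person would: the job done as asked, in the order asked, and still so for the second after the job is handed in, with the robot touching nothing.
It also fails if it takes over 51 s, if anything falls off the work surface, if the arm or the gripper's body presses on something with over 40 N, if the wrist force passes 120 N, or if a joint passes its speed limit or range.

## Robot

A 6-joint arm with a two-finger parallel gripper is mounted at the origin on a cart in front of the work surface, level with it; the furniture and walls round the work are solid. World frame = base frame: x ahead of the robot, y to its left, z up, the work surface at z = 0. Lengths are in m, angles in rad, forces in N, time in s.
With the tool pointing down it reaches from about 0.375 to 0.925 m from the base axis. Payload 5.7 kg.
Tool frame: the origin (TCP) lies at the very end of the fingers, on their centre line; the grasp point (between the pads) lies manip.pinch_z behind it (manip.pinch_z is the distance from the TCP to the grasp point, in m); z points along the fingers, y is the line along which they close (so a half turn about z gives the same grasp; the last joint's range is limited). The gripper opens to 85 mm and grips with 20 to 120 N. Pads are 22 mm wide; open, the fingers measure 114 mm over their backs; the gripper's body (76 mm by 85 mm) begins 54 mm behind the grasp point. The pads swing forward as they close: fully open they stand 13 mm farther back than shut.
Start: joints at [1.05, 0.359, 1.51, -0, 1.272, -0.115], TCP at [0.237, 0.551, 0.231] pointing down, gripper open.
Joint ranges: [-2.97, 2.97], [-1.01, 2.36], [0.21, 2.38], [-0.96, 4.11], [0.2, 2.71], [-2.98, 2.98]. Speed limits (rad/s): [2.39, 2.39, 3.14, 3.14, 3.14, 3.14].

## Interface

Orientations are given as a unit quaternion [x, y, z, w].
In Python, from plant import manip, open_jaws, grab, ik, telemetry, vision, order gives the robot as it stands. Calls block until the motion is done:
- manip.reach(position, orientation): joint-space move of the TCP to a pose.
- manip.servo_line(position, orientation=None, v=0.15): straight line of the TCP; orientation=None keeps the orientation; v is the mean speed in m/s.
- manip.move_j(angles): joint-space move.
- open_jaws() and grab(force=None): open the fingers fully, or close them until they stop; force is the grip in N (None keeps the last).
- manip.pause(seconds).
- ik(position, orientation): joint angles nearest the present ones, or None.
- telemetry.get_obs(): the state.
- vision.get_image(name): name is "scene" or "top" or "wrist"; returns a dict with "pixels" (400x640x3 uint8, red, green, blue), "fx", "fy", "cx", "cy" (pixels), "D" ([k1, k2, p1, p2, k3] as OpenCV has them; the pictures are not rectified), "cam_to_world" (4x4, takes a point from camera to world coordinates). Camera axes: x right, y down, z forward; pixel columns grow to the right and rows downward; lengths in m; the calibration is good to about 2 mm. A picture is of the moment at which its call begins. There is no depth.
A pose or a line that the arm cannot do raises manip.IKError and nothing moves.
- order.finish_job(): hands the job in; it is judged then, once.
The state is a dict: "t": time; "joints": joint angles; "dq": joint speeds; "joint_torque": joint torques, N m; "tool_pos": TCP position; "orientation": TCP orientation; "wrist_force": force on the tool from outside, world axes, zero at the start; "torque": the same for the moment, N m; "finger_gap": opening from 0.0 (shut) to 1.0 (fully open); "finger_force": force on a finger pad.
Only numpy, scipy, OpenCV 4.12 (cv2) and the standard library are available. Lean on these libraries where they do the work, as an engineer would, in place of code of your own. Each camera call takes 0.05 s, during which the arm holds its last target. There are 200 camera calls.

## Working session

There is one attempt and no reset: what is moved stays moved. The work goes in short steps, each a Python script; the robot and the scene stay as the last script left them, time stands still between calls to the robot, and variables do not carry over. Pictures are saved under pics/ and viewed, at most 10 in all, crops included, and the job is handed in when it is done.

```bash
ls; mkdir -p pics; cat > h.py <<'E'
import numpy as np, cv2
from plant import manip, open_jaws, grab, ik, telemetry, vision, order
def shot(n,f):
    im=vision.get_image(n); cv2.imwrite('pics/'+f,im['pixels'][:,:,::-1]); np.save('pics/'+f[:-4]+'.npy',im,allow_pickle=True); return im
def load(f): return np.load('pics/'+f+'.npy',allow_pickle=True).item()
def ray(im,uv):
    K=np.array([[im['fx'],0,im['cx']],[0,im['fy'],im['cy']],[0,0,1.]])
    p=cv2.undistortPoints(np.array(uv,float).reshape(-1,1,2),K,np.array(im['D'],float)).reshape(-1,2)
    T=np.array(im['cam_to_world']); d=np.c_[p,np.ones(len(p))]@T[:3,:3].T
    return T[:3,3],d
def onz(im,uv,z):
    o,d=ray(im,uv); return o+d*((z-o[2])/d[:,2])[:,None]
def proj(im,P):
    T=np.linalg.inv(np.array(im['cam_to_world'])); K=np.array([[im['fx'],0,im['cx']],[0,im['fy'],im['cy']],[0,0,1.]])
    return cv2.projectPoints(np.array(P,float).reshape(-1,1,3),cv2.Rodrigues(T[:3,:3])[0],T[:3,3],K,np.array(im['D'],float))[0].reshape(-1,2)
E
python3 - <<'E'
from h import *
for n in('scene','top'): i=shot(n,n+'0.png'); print(n,np.round(i['cam_to_world'],3).tolist(),i['fx'])
o=telemetry.get_obs(); print(o['t'],o['wrist_force'],manip.pinch_z,o['orientation'])
E
```

```text
pics
scene [[0.556, -0.578, 0.597, 0.104], [-0.831, -0.397, 0.39, -0.201], [0.012, -0.713, -0.701, 0.674], [0.0, 0.0, 0.0, 1.0]] 397.09143814343395
top [[0.093, -0.97, 0.226, 0.411], [-0.996, -0.092, 0.015, 0.134], [0.007, -0.226, -0.974, 0.887], [0.0, 0.0, 0.0, 1.0]] 383.4451763308436
0.1 [-0.35268269 -0.44762291  0.60004464] 0.0187 [ 2.01501792e-01  9.79487782e-01 -7.99961161e-04 -2.70573993e-04]
```

View pics/top0.png

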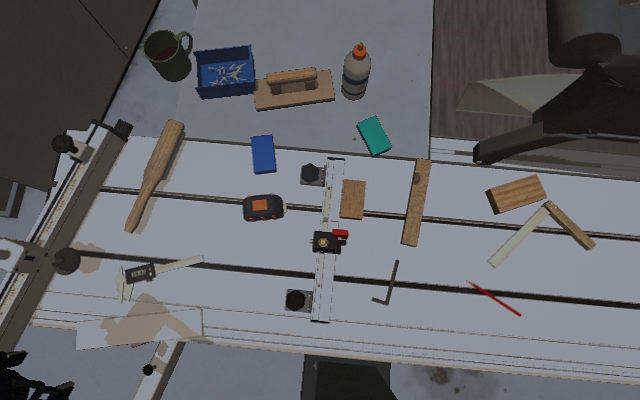

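View pics/scene0.png

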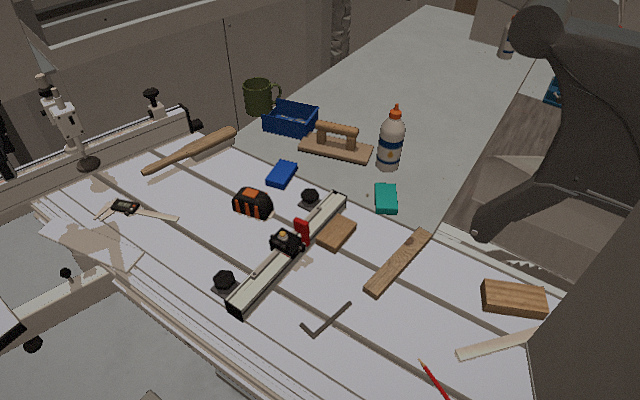

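The top view shows the fence from (337,158) at the far end to (320,321) at the near end, with the saddle at (326,242), the red arm at (341,235) and the clamp knobs at (311,173) and (297,299).

Board candidates:
- Brown short board at (352,199).
- Long slim offcut at (416,202).
- Thick block at (517,193).
- Blue block at (263,154) and turquoise block at (374,136).

Only the one at (352,199) is short, wooden and lying against the work face beyond the stop. I'll confirm it in an enlarged crop.

```bash
python3 - <<'E'
from h import *
i=cv2.imread('pics/top0.png'); c=cv2.resize(i[150:330,280:400],None,fx=3.3,fy=3.3,interpolation=cv2.INTER_CUBIC)
j=cv2.imread('pics/scene0.png'); d=cv2.resize(j[180:325,215:365],None,fx=2.6,fy=2.6,interpolation=cv2.INTER_CUBIC)
o=np.zeros((594,396+390,3),np.uint8); o[:c.shape[0],:396]=c[:594]; o[:d.shape[0],396:396+d.shape[1]]=d; cv2.imwrite('pics/crop0.png',o)
im=load('top0')
print(np.round(onz(im,[[337,158],[320,321]],.041),3))
E
```

```text
[[0.701 0.125 0.041]
 [0.338 0.13  0.041]]
```

View pics/crop0.png

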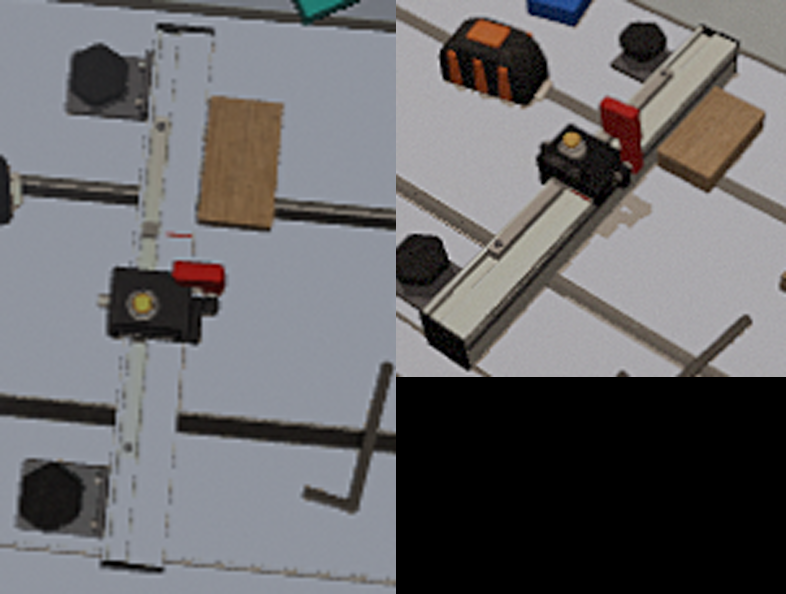

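The crop confirms the choice: the brown board's near end is at top pixel (351,218) and it lies along the work face just beyond the red arm. One red mark shows at about (334,221). Next I'll measure the fence, saddle, mark and board.

```bash
python3 - <<'E'
from h import *
im=load('top0'); f=lambda L:np.array(L)/3.3+[280-.35,150-.35]
c=onz(im,f([[157,29],[214,33],[103,563],[163,569]]),.041)
far=c[:2].mean(0);near=c[2:].mean(0); ax=(far-near)[:2]; print(np.round(c,4).tolist(),np.linalg.norm(ax))
psi=np.arctan2(ax[1],ax[0]); C=(far+near)[:2]/2; print('psi',psi,'C',C)
R=np.array([[np.cos(psi),-np.sin(psi)],[np.sin(psi),np.cos(psi)]])
fr=lambda uv,z:np.round((onz(im,uv,z)[:,:2]-C)@R,4).tolist()
P=im['pixels'].astype(int)
# red pixels
m=(P[...,0]-np.maximum(P[...,1],P[...,2])>40); m[:,:300]=0;m[:,365:]=0;m[:150]=0;m[330:]=0
n,l,s,ce=cv2.connectedComponentsWithStats(m.astype(np.uint8))
for k in range(1,n): print('red',s[k],ce[k],fr([ce[k]],.041),fr([ce[k]],.12))
y=(P[...,0]-P[...,2]>60)&(P[...,1]-P[...,2]>40); y[:,:310]=0;y[:,340:]=0;y[:225]=0;y[260:]=0
v,u=np.nonzero(y); print('pin',fr([[u.mean(),v.mean()]],.081),len(u))
print('saddle back',fr(f([[107,337],[195,343]]),.080))
print('board top corners',fr(f([[212,97],[284,103],[272,229],[197,221]]),.022))
T=im['cam_to_world']
Rl=np.array(load('scene0')['pixels'])
s0=load('scene0')
P2=s0['pixels'].astype(int);m=(P2[...,0]-np.maximum(P2[...,1],P2[...,2])>60)
m[:,:280]=0;m[:,330:]=0;m[:200]=0;m[270:]=0
v,u=np.nonzero(m);print('red scene',u.min(),u.max(),v.min(),v.max())
# reproj fence corners of predicted model into scene
for X in(-.18,.18):
  for Y in(-.02,.02):
    w=C+R@[X,Y]; print(X,Y,proj(s0,[[*w,.041]]).round(1).tolist())
E
```

```text
[[0.698, 0.1472, 0.041], [0.6989, 0.1071, 0.041], [0.3375, 0.1489, 0.041], [0.3374, 0.1103, 0.041]] 0.3610501821769834
psi -0.0068155574578225445 C [0.51797003 0.12836373]
red [332 221   6   1   6] [334.5 221. ] [[0.0355, -0.0105]] [[0.0221, -0.009]]
red [332 229  16   8  88] [339.84090909 232.11363636] [[0.0118, -0.0246]] [[0.0007, -0.0219]]
red [343 237   2   1   2] [343.5 237. ] [[0.0018, -0.0337]] [[-0.0084, -0.0301]]
red [346 238   1   1   1] [346. 238.] [[0.0002, -0.0394]] [[-0.0099, -0.0352]]
pin [[-0.0172, 0.0104]] 24
saddle back [[-0.0407, 0.0308], [-0.0388, -0.0251]]
board top corners [[0.1399, -0.0234], [0.1407, -0.0746], [0.0496, -0.0732], [0.0499, -0.0209]]
red scene 286 308 217 256
-0.18 -0.02 [[242.3, 309.8]]
-0.18 0.02 [[225.9, 298.6]]
0.18 -0.02 [[346.8, 195.9]]
0.18 0.02 [[332.2, 189.2]]
```

```bash
cat >> h.py <<'E'
psi=-0.0068; C=np.array([.51797,.12836]); RF=np.array([[np.cos(psi),-np.sin(psi)],[np.sin(psi),np.cos(psi)]])
a=(np.pi+psi)/2; Q=[np.cos(a),np.sin(a),0,0]
W=lambda x,y,z:[*(C+RF@[x,y]),z]
def st():
    o=telemetry.get_obs(); p=RF.T@(np.array(o['tool_pos'][:2])-C); F=RF.T@np.array(o['wrist_force'][:2])
    return o['t'],p,o['tool_pos'][2],F,o['wrist_force'][2]
def show(n=''):
    t,p,z,F,fz=st(); print(n,'t%.2f x%.4f y%.4f z%.4f F%.1f %.1f %.1f'%(t,*p,z,*F,fz))
E
python3 - <<'E'
from h import *
grab(20); show('closed')
manip.reach(W(-.08,.002,.15),Q); show('hover')
manip.servo_line(W(-.08,.002,.064),Q,v=.15); show('down')
manip.servo_line(W(-.054,.002,.064),v=.06); show('near')
f0=st()[3][0]
touched=False
for k in range(1,16):
    manip.servo_line(W(-.054+.001*k,.002,.064),v=.02); show(k)
    f=st()[3][0]-f0
    if f<-1.2: touched=True
    if f<-6 or (touched and f>-.5): break
E
```

```text
closed t0.87 x-0.2840 y0.4209 z0.2313 F-0.1 -0.0 0.5
hover t2.59 x-0.0797 y0.0026 z0.1502 F0.4 0.4 1.1
down t3.32 x-0.0796 y0.0024 z0.0643 F-0.0 0.7 1.3
near t3.90 x-0.0540 y0.0019 z0.0640 F0.4 -0.4 -0.1
1 t4.15 x-0.0533 y0.0020 z0.0640 F0.6 -0.1 0.1
2 t4.40 x-0.0520 y0.0020 z0.0640 F0.2 0.1 0.1
3 t4.65 x-0.0509 y0.0020 z0.0640 F0.4 0.5 -0.4
4 t4.90 x-0.0499 y0.0020 z0.0640 F-0.8 0.7 0.0
5 t5.15 x-0.0490 y0.0020 z0.0640 F0.4 -0.7 -0.6
6 t5.40 x-0.0486 y0.0020 z0.0639 F-2.3 0.5 1.9
7 t5.65 x-0.0473 y0.0020 z0.0639 F-2.3 0.9 0.3
8 t5.90 x-0.0461 y0.0020 z0.0639 F-2.3 -0.4 -0.3
9 t6.15 x-0.0450 y0.0020 z0.0639 F-2.8 -0.6 -2.5
10 t6.40 x-0.0440 y0.0020 z0.0639 F-3.1 -0.2 -1.8
11 t6.65 x-0.0429 y0.0020 z0.0640 F-1.9 0.3 -1.5
12 t6.90 x-0.0418 y0.0020 z0.0640 F-2.8 -0.6 -1.6
13 t7.15 x-0.0408 y0.0020 z0.0640 F-2.1 -0.1 -1.8
14 t7.40 x-0.0398 y0.0020 z0.0640 F-3.3 -1.2 -1.6
15 t7.65 x-0.0388 y0.0020 z0.0640 F-1.9 -0.3 -0.9
```

```bash
python3 - <<'E'
from h import *
for k in range(1,10):
    manip.servo_line(W(-.039+.001*k,.002,.064),v=.02)
    F=[st()[3][0]]
    show(k)
    if F[0]>-1.2 or F[0]<-7: break
manip.pause(.1); show()
shot('top','top1.png')
im=load('top1');P=im['pixels'].astype(int)
y=(P[...,0]-P[...,2]>60)&(P[...,1]-P[...,2]>40); y[:,:310]=0;y[:,340:]=0;y[:215]=0;y[260:]=0
v,u=np.nonzero(y); print('pin',len(u), (onz(im,[[u.mean(),v.mean()]],.077)[0,:2]-C)@RF if len(u) else 0)
E
```

```text
1 t7.90 x-0.0376 y0.0020 z0.0641 F-1.7 0.2 -1.3
2 t8.15 x-0.0355 y0.0022 z0.0644 F0.2 -0.1 -1.1
 t8.25 x-0.0359 y0.0021 z0.0643 F0.2 0.5 0.2
pin 0 0
```

```bash
python3 - <<'E'
from h import *
manip.servo_line(W(-.06,.01,.07),v=.15); manip.servo_line(W(-.06,.06,.15),v=.25)
manip.reach(W(.02,.10,.17),Q); show()
shot('scene','scene2.png')
im=shot('top','top2.png');P=im['pixels'].astype(int)
y=(P[...,0]-P[...,2]>60)&(P[...,1]-P[...,2]>40); y[:,:310]=0;y[:,340:]=0;y[:215]=0;y[260:]=0
v,u=np.nonzero(y); print('pin',len(u), (onz(im,[[u.mean(),v.mean()]],.076)[0,:2]-C)@RF if len(u) else 0)
m=(P[...,0]-np.maximum(P[...,1],P[...,2])>40); m[:,:325]=0;m[:,350:]=0;m[:210]=0;m[250:]=0
v,u=np.nonzero(m); print('red',u.min(),u.max(),v.min(),v.max(),(onz(im,[[u.mean(),v.mean()]],.12)[0,:2]-C)@RF)
A=cv2.imread('pics/top2.png');B=cv2.imread('pics/scene2.png')
cv2.imwrite('pics/crop2.png',np.hstack([cv2.resize(A[150:300,250:400],(390,390),interpolation=2),cv2.resize(B[180:325,215:365],(390,390),interpolation=2)]))
E
```

```text
t9.60 x0.0199 y0.0992 z0.1682 F-0.9 -1.4 0.4
pin 21 [1.06664780e-05 1.06053375e-02]
red 332 348 221 230 [ 0.01584285 -0.02246872]
```

View pics/crop2.png

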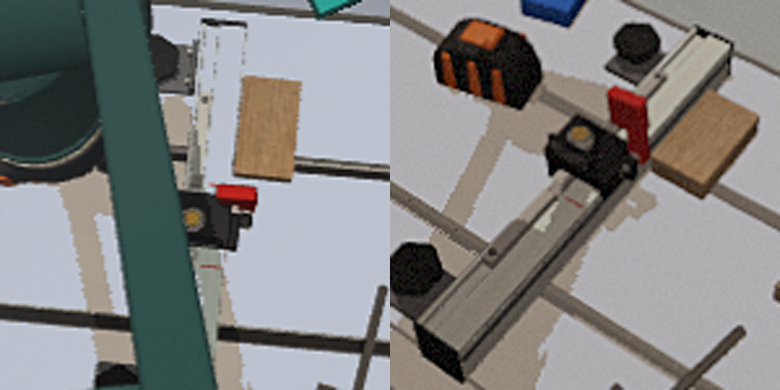

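The stop sits in the middle notch: the pin measures fence x = 0.000, and the marks at ±35 mm are visible either side of the saddle. Next, the flip.

```bash
python3 - <<'E'
from h import *
manip.servo_line(W(.018,.045,.102),Q,v=.2); show()
manip.servo_line(W(.018,.018,.102),v=.15); show()
for y in np.arange(.010,-.0301,-.005):
    manip.servo_line(W(.018,y,.102),v=.05); show()
manip.servo_line(W(.018,.0,.15),v=.2)
manip.reach(W(.09,.10,.17),Q); show()
shot('scene','scene3.png')
im=shot('top','top3.png');P=im['pixels'].astype(int)
y=(P[...,0]-P[...,2]>60)&(P[...,1]-P[...,2]>40); y[:,:310]=0;y[:,340:]=0;y[:215]=0;y[260:]=0
v,u=np.nonzero(y); print('pin',len(u), (onz(im,[[u.mean(),v.mean()]],.076)[0,:2]-C)@RF if len(u) else 0)
A=cv2.imread('pics/top3.png');B=cv2.imread('pics/scene3.png')
cv2.imwrite('pics/crop3.png',np.hstack([cv2.resize(A[150:300,250:400],(390,390),interpolation=2),cv2.resize(B[180:325,215:365],(390,390),interpolation=2)]))
E
```

```text
t10.28 x0.0178 y0.0450 z0.1022 F0.3 0.6 0.5
 t10.62 x0.0188 y0.0183 z0.1031 F-1.0 -0.1 -0.1
 t10.93 x0.0181 y0.0101 z0.1021 F0.1 -0.2 0.2
 t11.18 x0.0180 y0.0048 z0.1020 F-0.6 -0.1 0.1
 t11.43 x0.0180 y-0.0003 z0.1020 F0.2 -0.1 -0.9
 t11.68 x0.0180 y-0.0053 z0.1020 F-0.1 -0.0 -0.3
 t11.93 x0.0180 y-0.0103 z0.1020 F-0.9 0.2 0.5
 t12.18 x0.0180 y-0.0153 z0.1020 F-0.0 0.6 -0.3
 t12.43 x0.0180 y-0.0203 z0.1020 F0.2 -0.6 -0.7
 t12.68 x0.0180 y-0.0253 z0.1020 F0.6 -0.3 -0.5
 t12.93 x0.0180 y-0.0303 z0.1020 F0.3 -0.5 -1.0
 t13.93 x0.0892 y0.0997 z0.1682 F-0.3 -0.2 -0.3
pin 0 0
```

View pics/crop3.png

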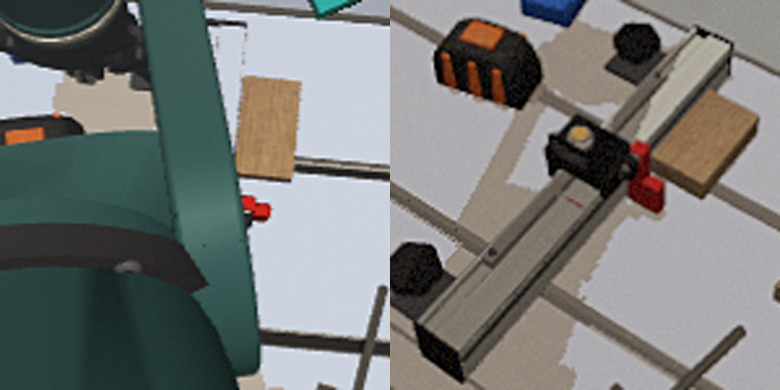

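The red arm now hangs in front of the fence and the board hasn't moved. Next I'll push the board from its far end.

```bash
python3 - <<'E'
from h import *
manip.reach(W(.185,-.02,.15),Q)
manip.servo_line(W(.180,-.047,.08),Q,v=.2); manip.servo_line(W(.175,-.047,.011),Q,v=.12); show('down')
def fx():
    L=[]
    for _ in range(4): L.append(st()[3][0]); manip.pause(.02)
    return np.mean(L)
manip.servo_line(W(.156,-.047,.011),v=.08); f0=fx(); show('near')
for x in (.150,.146,.142,.138,.134,.130):
    manip.servo_line(W(x,-.047,.011),v=.025); f=fx()-f0; print(x,round(f,2))
    if f>3: break
else:
  for x in np.arange(.1295,.1189,-.0005):
    manip.servo_line(W(x,-.047,.011),v=.02); f=fx()-f0; print(round(x,4),round(f,2))
    if f>2.5: break
show('end')
E
```

```text
down t15.94 x0.1759 y-0.0468 z0.0118 F0.1 0.5 0.2
near t16.39 x0.1569 y-0.0470 z0.0117 F-0.2 0.0 0.6
0.15 -0.16
0.146 -0.1
0.142 -0.13
0.138 0.12
0.134 0.03
0.13 0.1
0.1295 -0.02
0.129 0.37
0.1285 0.26
0.128 0.48
0.1275 0.67
0.127 0.38
0.1265 0.95
0.126 0.32
0.1255 0.61
0.125 0.58
0.1245 0.5
0.124 1.28
0.1235 2.64
end t22.84 x0.1241 y-0.0470 z0.0112 F2.2 -0.1 0.3
```

```bash
python3 - <<'E'
from h import *
manip.servo_line(W(.15,-.047,.0115),v=.06); manip.servo_line(W(.17,-.047,.12),v=.25)
manip.reach(W(0,.35,.22),Q); show()
shot('scene','scene4.png'); im=shot('top','top4.png');P=im['pixels'].astype(int)
y=(P[...,0]-P[...,2]>60)&(P[...,1]-P[...,2]>40); y[:,:310]=0;y[:,335:]=0;y[:222]=0;y[260:]=0
v,u=np.nonzero(y); print('pin',len(u), (onz(im,[[u.mean(),v.mean()]],.076)[0,:2]-C)@RF if len(u) else 0)
A=cv2.imread('pics/top4.png');B=cv2.imread('pics/scene4.png')
cv2.imwrite('pics/crop4.png',np.hstack([cv2.resize(A[170:270,290:390],(390,390),interpolation=2),cv2.resize(B[180:280,260:360],(390,390),interpolation=2)]))
E
```

```text
t25.65 x0.0007 y0.3488 z0.2194 F1.1 -0.7 -0.3
pin 21 [1.06664780e-05 1.06053375e-02]
```

View pics/crop4.png

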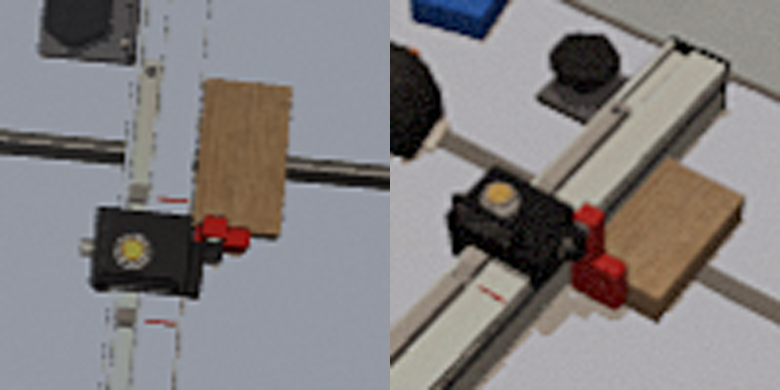

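The pin still sits at fence x = 0 (top pixel ≈ (324,234)). The red arm hangs down, and the board's near end meets it at ≈ (350,230). The robot is clear, so I'm handing in.

```bash
python3 -c "
from h import *
print(order.finish_job())"
```

```text
the job is handed in; nothing more can be done
None
```

I handed in the job: the stop's pin is in the middle notch, the red arm hangs down in front of the fence, and the board's end touches it; the last pictures, taken about 26 s in with the robot clear, show all three.

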